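# Hold the centrifuge lid just below its balance point for spring trimming

### The job

I am about to trim the hinge springs of the small centrifuge and need its lid held for me: swing the lock lever fully outward, clear of the lid, then raise the lid (it has a bar handle in front) past its balance point so that the springs are carrying it, without letting it run up to its stop. Then ease it back down and keep it held still in the fingers a few degrees below the balance point, where it would just sink shut if let go, and finish while holding it there. Never let the lid fly up or drop, and leave the rack, the bottle and the jar beside the machine where they stand.

Things in the scene. Friction and masses are not known exactly. Their poses are not given: they have to be found in the camera images.
- centrifuge: Compact benchtop centrifuge, white and grey, 270 deep x 250 wide, deck 112 high, fixed. Origin on the desk; its x axis points from its front (sloping panel with keys and display, towards the robot) to its back, y to its left, z up. The deck ends 100 in front of the origin; from there a panel slopes down to 150 in front at height 50.
- hinge_mid (a point): Middle of the lid's hinge axis at the back of the machine, at (90, 15, 123.5) in the machine's frame. The hinge axis runs along the machine's y axis.
- lid (a joint): Lid angle, rad: 0 shut, grows as its front edge rises, stop at 1.2. White metal plate, low dome, 180 wide, front edge 184 from the hinge, 0.9 kg, with hinge springs. Balance point 0.70 (40 degrees): below it the lid sinks shut (0.75 N at the handle lifts it from shut, 0.2 N holds it 0.1 below balance), above it the springs raise it to the stop. Within 0.02 of balance it may stand still.
- lid_handle (a point): Middle of the lid's bar handle: round steel bar, 10 diameter, 110 long, parallel to the hinge axis, 44 in front of the lid's front edge on two end posts (free gap 39). 228 from the hinge axis (and 3 below the line of the plate through it); with the lid shut at (-138, 15, 120.5) in the machine's frame, 50 free below it. Swings on a circle about the hinge axis.
- lever (a joint): Angle of the lid's lock lever, rad: steel bell crank on the deck right of the lid, on a vertical pin. Near 0 (starts 0 to 0.25) its 40 long tongue points left over the lid's edge and blocks it, its 60 long grip arm points to the front. Grows as the grip arm swings outward to the right (counter-clockwise from above); clear of the lid above 1.1, stop 1.5. Stays where left; 1 N at the knob moves it.
- lever_pivot (a point): Lever's pivot pin on the deck, at (-45, -100, 129) in the machine's frame, at half the thickness of the 6 thick lever arm.
- lever_knob (a point): Top centre of the upright knob at the end of the lever's grip arm: a black round knob 13 in diameter, standing from height 132 to 163 above the desk, 60 from the pivot.
- tube_rack: Bystander: white tube rack with capped tubes, 190 x 66 x 92 high, loose beside the machine, to its left or right. Origin under its centre, its long side along its x axis.
- gel_bottle: Bystander: clear pump bottle, 66 in diameter, 159 high, loose on the other side of the machine. Origin under its centre.
- specimen_jar: Bystander: small clear jar with a white cap, 56 in diameter, 65 high, loose near the machine's front left corner. Origin under its centre.

How it is judged:
By the outcome, as a careful person would: the job done as asked, in the order asked, and still so for the second after the job is handed in, while the arm keeps its last pose, push and grip.
It also fails if it takes over 51 s, if anything falls off the work surface, if the arm or the gripper's body presses on something with over 40 N, if the wrist force passes 120 N, or if a joint passes its speed limit or range.

### The arm

A 7-joint arm with a two-finger parallel gripper is mounted at the origin on the work surface. World frame = base frame: x ahead of the robot, y to its left, z up, the work surface at z = 0. Lengths are in m, angles in degrees, forces in N, time in s.
With the tool pointing down it reaches from about 0.425 to 0.875 m from the base axis. Payload 4.7 kg.
Tool frame: the origin (TCP) lies at the very end of the fingers, on their centre line; the grasp point (between the pads) lies 19 mm behind it (pinch_z is the distance from the TCP to the grasp point, in m); z points along the fingers, y is the direction in which the jaws open and shut (so a half turn about z gives the same grasp; the last joint's range is limited). The gripper opens to 87 mm and grips with 3 to 60 N. Pads are 19 mm wide; open, the fingers measure 117 mm over their backs; the gripper's body (75 mm by 190 mm) begins 51 mm behind the grasp point.
Start: joints at [64.865, 18.392, -4.016, 83.108, 1.295, 78.541, -3.26], TCP at [0.284, -0.585, 0.223] pointing down, gripper open.
Joint ranges: [-163.93, 163.93], [-17.29, 119.83], [-79.2, 71.16], [3.27, 140.29], [-89.18, 269.18], [5.43, 117.66], [-154.24, 154.24]. Speed limits (degrees/s): [147.25, 147.25, 180, 180, 180, 180, 180].

### API

Orientations are given as [roll, pitch, yaw] about the fixed x, y, z axes, in that order (R = Rz(yaw) Ry(pitch) Rx(roll)).
In Python, from cell import get_obs, read_camera, camera_params, sign_off, pinch_z gives the robot as it stands.
- The arm moves only by the shell command python3 -m handwheel 'ROWS' [FORCE]. ROWS is JSON, a list of rows, each a list of 5 numbers: the finger opening in m, from 0 to 0.087, then the shift along the tool's x, y, z in m, then the turn about the tool's z in rad. In form: [[jaw, tx, ty, tz, twist], ...]. A call has 1 to 20 rows; each row is the pose to reach, as a shift and turn from the pose commanded when the call began, along the tool's axes at that moment; what a row does not reach only later rows make up. A row lasts 1/10 s, in which the tool goes at most 50 mm and 8.59 degrees, less where a joint would pass 70% of its speed; a pose out of reach is approached as far as the arm can. A call with a gripper value outside its range is refused whole. The fingers move at their own pace and stop on an object; FORCE is the grip in N (left out, the last holds). Time passes only in rows, so rows that repeat a pose let the fingers close. It gives the time, the measured TCP pose, the force and the opening at its end, in the units of the state.
- get_obs(): the state, without advancing time (a new reading comes with each control period).
- read_camera(name): name is "scene" or "top" or "wrist"; returns the picture (384x512x3 uint8, blue, green, red); there is no depth.
- camera_params(name): a dict with "camera_matrix" (3x3 intrinsics, pixels), "R" (3x3) and "t" (3): a world point X has camera coordinates R X + t. Camera axes: x right, y down, z forward; pixel columns grow to the right and rows downward; lengths in m; the calibration is good to about 2 mm. The wrist camera is an equidistant fisheye: a pixel r from the principal point sees the ray r / f radians off the axis. A picture is of the moment at which its call begins: read the wrist's pose just before it. camera_params takes no time and is no camera call; for the wrist camera it gives the pose at the moment of the call.
- sign_off(): hands the job in, once; it reports no verdict.
The state is a dict: "time_s": time; "qpos": joint angles; "joint_velocities": joint speeds; "effort": joint torques, N m; "tool_pos": TCP position; "tool_rot": TCP orientation; "force": force on the tool from outside, world axes, zero at the start; "wrist_torque": the same for the moment, N m; "grip_width": finger opening in m.
Only numpy, scipy, OpenCV 4.12 (cv2) and the standard library are available. Lean on these libraries where they do the work, as an engineer would, in place of code of your own. Each camera call takes 0.05 s, during which the arm holds its last target.

## Working session

There is one attempt and no reset: what is moved stays moved. The work goes in short steps, Python scripts to look and compute and a shell command to move; the robot and the scene stay as the last step left them, time stands still between calls to the robot, and variables do not carry over. Pictures are saved under pics/ and viewed, and the job is handed in when it is done.

```bash
ls; mkdir -p pics; python3 - <<'E'
from cell import *
import cv2,numpy as np
o=get_obs()
for k,v in o.items(): print(k,v)
print(pinch_z)
for n in ("scene","top","wrist"):
    p=camera_params(n); print(n,np.round(p["camera_matrix"],1).tolist(),np.round(p["R"],4).tolist(),np.round(p["t"],4).tolist())
    cv2.imwrite(f"pics/{n}0.png",read_camera(n))
E
```

```text
pics
time_s 0.0
qpos [64.86368432 18.44169852 -4.01696194 83.17214368  1.29537713 78.54137081
 -3.25863414]
joint_velocities [-0.02951142 -0.01847587 -0.04862882  0.10406394 -0.07351749 -0.0726878
  0.09382534]
effort [-1.63025234e-04 -4.91294861e+01 -4.04138686e-01 -3.12529492e+01
 -6.39822450e-02  4.37844114e-02  1.39444119e-04]
tool_pos [ 0.2841033  -0.58402678  0.22145597]
tool_rot [-1.79890055e+02  5.52863303e-03  2.59488083e+01]
force [-0.09875744 -0.01364106 -0.80664601]
wrist_torque [ 0.01130335  0.00318614 -0.01731275]
grip_width 0.0874086702760463
0.0187
scene [[364.3, 0.0, 255.9], [0.0, 364.3, 188.6], [0.0, 0.0, 1.0]] [[-0.2312, 0.9728, -0.0147], [0.6169, 0.1349, -0.7754], [-0.7523, -0.1883, -0.6313]] [0.1637, -0.2678, 1.3454]
top [[487.8, 0.0, 247.7], [0.0, 487.8, 192.7], [0.0, 0.0, 1.0]] [[0.014, -0.9997, -0.0187], [-0.9862, -0.0107, -0.1649], [0.1647, 0.0207, -0.9861]] [-0.0125, 0.5946, 1.2578]
wrist [[297.3, 0.0, 260.0], [0.0, 297.3, 187.0], [0.0, 0.0, 1.0]] [[0.437, -0.8995, -0.0012], [-0.857, -0.4167, 0.3032], [-0.2733, -0.1314, -0.9529]] [-0.6512, -0.0359, 0.3912]
```

View pics/top0.png

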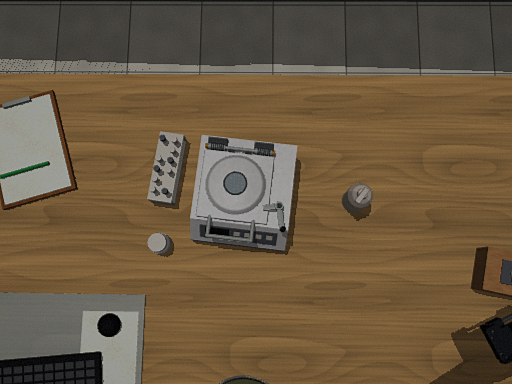

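View pics/scene0.png

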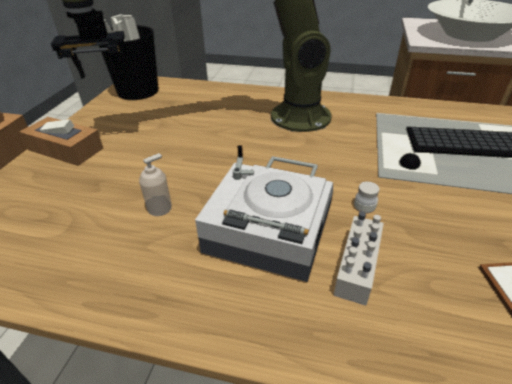

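View pics/wrist0.png

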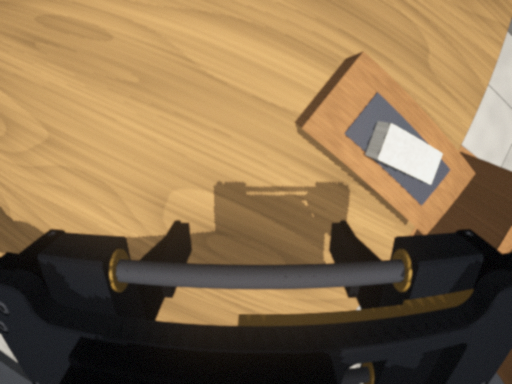

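The top view shows the machine at about (243,190), with its lever knob near (283,229) and its bar handle near (228,235). The rack is to its left, the jar is at (158,243), and the bottle is on the right at (360,197). I'll zoom in next to get corner pixels.

```bash
cat > h.py <<'E'
import numpy as np, cv2
from cell import *
def cast(n,uv,z):
    p=camera_params(n);K=np.array(p["camera_matrix"]);R=np.array(p["R"]);t=np.array(p["t"])
    uv=np.atleast_2d(np.array(uv,float))
    d=(R.T@np.linalg.inv(K)@np.c_[uv,np.ones(len(uv))].T).T
    c=-R.T@t
    return c+d*((z-c[2])/d[:,2])[:,None]
def proj(n,X):
    p=camera_params(n);K=np.array(p["camera_matrix"]);R=np.array(p["R"]);t=np.array(p["t"])
    q=K@(R@np.atleast_2d(X).T+t[:,None]); return (q[:2]/q[2]).T
E
python3 - <<'E'
import cv2
im=cv2.imread("pics/top0.png")[120:270,170:310]
cv2.imwrite("pics/topz.png",cv2.resize(im,None,fx=4,fy=4,interpolation=cv2.INTER_CUBIC))
im=cv2.imread("pics/scene0.png")[140:280,190:340]
cv2.imwrite("pics/scenez.png",cv2.resize(im,None,fx=4,fy=4,interpolation=cv2.INTER_CUBIC))
E
```

```text
(no output)
```

View pics/topz.png

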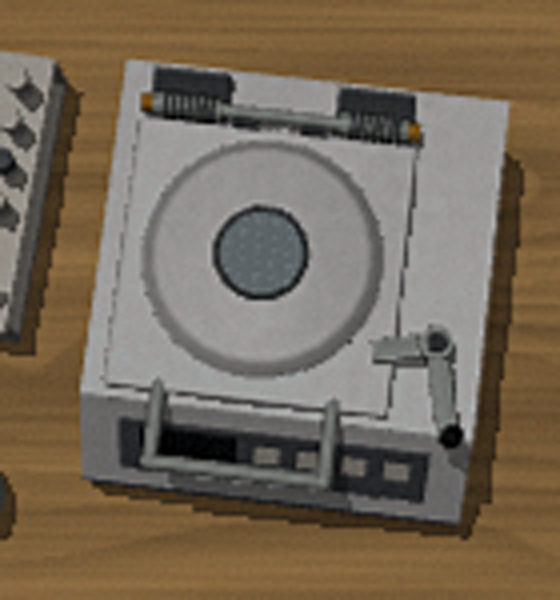

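View pics/scenez.png

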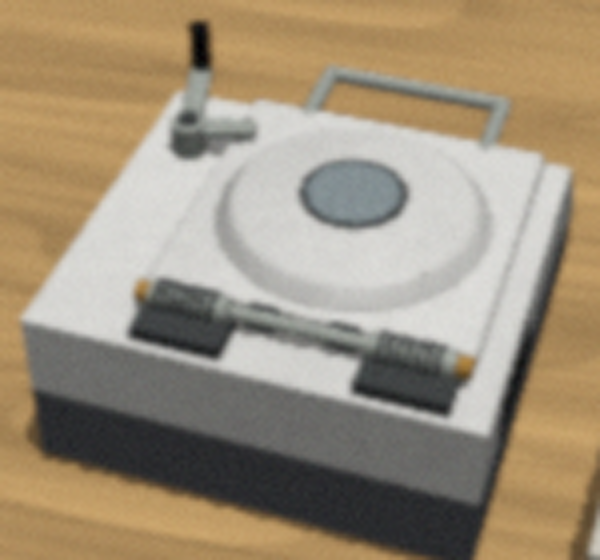

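```bash
python3 - <<'E'
from h import *
z=lambda x,y:((x+.5)/4-.5+170,(y+.5)/4-.5+120)
zs=lambda x,y:((x+.5)/4-.5+190,(y+.5)/4-.5+140)
obs=[("top",z(127,60),(.12,.125,.112)),("top",z(509,101),(.12,-.125,.112)),("top",z(84,390),(-.1,.125,.112)),("top",z(466,438),(-.1,-.125,.112)),
("top",z(438,340),(-.045,-.1,.137)),("top",z(237,471),(-.138,.015,.1205)),("top",z(281,116),(.09,.015,.1235)),
("scene",zs(23,322),(.12,-.125,.112)),("scene",zs(492,436),(.12,.125,.112)),("scene",zs(418,88),(-.138,.015,.1205)),("scene",zs(304,328),(.09,.015,.1235))]
P=np.array([cast(n,uv,m[2])[0,:2] for n,uv,m in obs]);M=np.array([m[:2] for _,_,m in obs])
w=np.ones(len(P))
cp,cm=P.mean(0),M.mean(0)
U,S,Vt=np.linalg.svd((M-cm).T@(P-cp));R=(U@Vt).T
t=cp-R@cm
print("yaw",np.degrees(np.arctan2(R[1,0],R[0,0])),"t",t)
print(np.round((P-(M@R.T+t))*1000,1))
W=lambda x,y:R@[x,y]+t
print("pivot",W(-.045,-.1),"handle",W(-.138,.015),"hinge",W(.09,.015))
k1=cast("top",[z(452,433)],.163)[0];k2=cast("scene",[zs(201,24)],.163)[0]
print("knob",k1,k2)
for k in (k1,k2):
    d=R.T@(k[:2]-W(-.045,-.1)); print(d,np.hypot(*d),"lever ang",np.arctan2(d[1],d[0])-np.pi)
np.savez("mach.npz",R=R,t=t)
print("jar",cast("top",[(158,241)],.065),"bottle",cast("top",[(361,195)],.159),cast("scene",[(158,210)],0))
E
```

```text
yaw -6.1492086353050865 t [0.60442263 0.00846034]
[[-0.8 -3.5]
 [ 0.6 -3.3]
 [ 1.5 -6.2]
 [ 0.8  0.7]
 [ 1.9  0.7]
 [ 0.4  0.6]
 [ 1.1  1.2]
 [-0.2  0.2]
 [-1.9  0.1]
 [-1.9  4.4]
 [-1.4  5.1]]
pivot [ 0.54896975 -0.08614398] handle [0.46882341 0.03815632] hinge [0.69551157 0.01373341]
knob [ 0.49060719 -0.09295429  0.163     ] [ 0.48795572 -0.09029445  0.163     ]
[-0.05729725 -0.0130228 ] 0.058758558502646656 lever ang -6.059697109321879
[-0.06021838 -0.01066228] 0.06115503300236537 lever ang -6.107941279954476
jar [[0.46155046 0.22711623 0.065     ]] bottle [[ 0.57364061 -0.28389284  0.159     ]] [[ 0.58915412 -0.29280839  0.        ]]
```

```bash
cat >> h.py <<'E'
def rel(targets,yaw0=None,p0=None):
    """targets: list of (x,y,z,yawdeg) -> print tx,ty,tz,twist from measured pose"""
    o=get_obs(); p=np.array(o["tool_pos"]) if p0 is None else np.array(p0); y0=o["tool_rot"][2] if yaw0 is None else yaw0
    c,s=np.cos(np.radians(y0)),np.sin(np.radians(y0))
    for x,y,z,yw in targets:
        d=np.array([x,y,z])-p
        dy=(yw-y0+180)%360-180
        print("%.4f,%.4f,%.4f,%.3f"%(c*d[0]+s*d[1], s*d[0]-c*d[1], -d[2], -np.radians(dy)))
E
python3 - <<'E'
from h import *
rel([(.4893,-.0917,.26,5.4),(.4893,-.0917,.20,5.4)])
E
```

```text
0.3999,-0.3531,-0.0383,0.359
0.3999,-0.3531,0.0217,0.359
```

```bash
python3 -m handwheel '[[0.04,0,0,-0.038,0],[0.04,0.04,-0.03,-0.038,0.1],[0.04,0.08,-0.065,-0.038,0.2],[0.04,0.12,-0.1,-0.038,0.3],[0.04,0.16,-0.135,-0.038,0.359],[0.04,0.2,-0.17,-0.038,0.359],[0.04,0.24,-0.205,-0.038,0.359],[0.04,0.28,-0.24,-0.038,0.359],[0.04,0.32,-0.275,-0.038,0.359],[0.04,0.36,-0.315,-0.038,0.359],[0.04,0.4,-0.353,-0.038,0.359],[0.04,0.4,-0.353,-0.038,0.359],[0.04,0.4,-0.353,0.015,0.359],[0.04,0.4,-0.353,0.015,0.359],[0.04,0.4,-0.353,0.015,0.359],[0.04,0.4,-0.353,0.015,0.359]]' 10; python3 - <<'E'
from h import *
o=get_obs();print(o["time_s"],o["tool_pos"],o["tool_rot"],o["qpos"],o["grip_width"])
cv2.imwrite("pics/wrist1.png",read_camera("wrist"))
cv2.imwrite("pics/top1.png",cv2.resize(read_camera("top")[120:270,170:330],None,fx=4,fy=4))
cv2.imwrite("pics/scene1.png",cv2.resize(read_camera("scene")[100:280,180:380],None,fx=3,fy=3))
E
```

```text
time_s: 1.75
tool_pos: [0.4903, -0.0933, 0.2092]
tool_rot: [180.0, -0.1, 5.3]
force: [0.5, 0.5, -0.6]
grip_width: 0.0402
1.75 [ 0.49031785 -0.09329094  0.20916371] [ 1.79954014e+02 -1.08821495e-01  5.26263240e+00] [ 34.65927627   1.48743223 -27.20892787 104.41525349   0.72865765
  74.14677608 -77.47687048] 0.0401584272843362
```

View pics/wrist1.png

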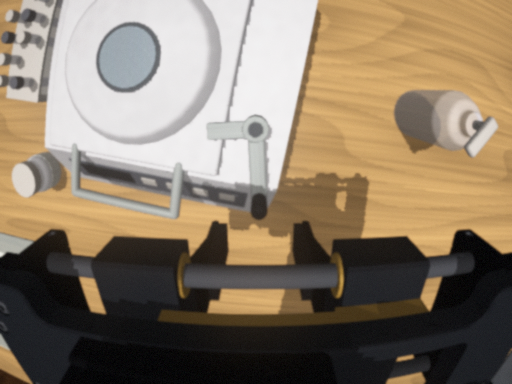

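View pics/scene1.png

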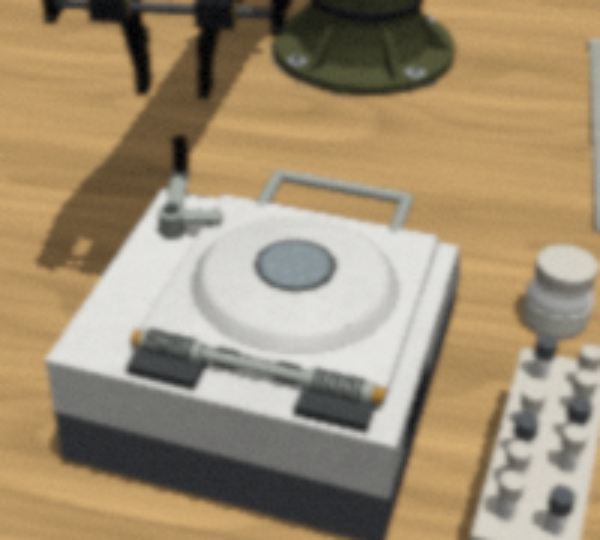

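View pics/top1.png

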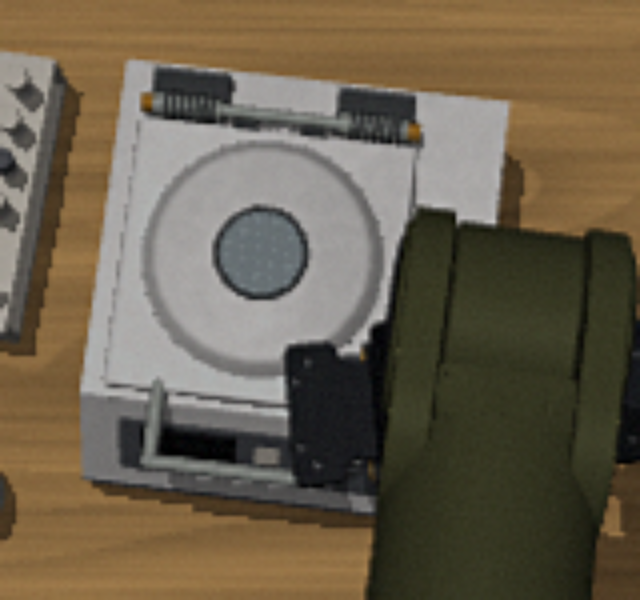

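The wrist view shows the knob top at (259,203), laterally midway between the fingertips (217 and 303). The jar and bottle are untouched. Next I'll cast the knob and pivot rays from the wrist camera to refine their positions.

```bash
cat >> h.py <<'E'
def wcast(uv,z,p=None):
    p=p or camera_params("wrist");K=np.array(p["camera_matrix"]);R=np.array(p["R"]);t=np.array(p["t"])
    x=(uv[0]-K[0,2]);y=(uv[1]-K[1,2]);r=np.hypot(x,y);th=r/K[0,0]
    d=R.T@np.array([np.sin(th)*x/r,np.sin(th)*y/r,np.cos(th)]);c=-R.T@t
    return c+d*(z-c[2])/d[2]
E
python3 - <<'E'
from h import *
k=wcast((259,199),.163); pv=wcast((257,128),.134)
print("knob",k,"pivot",pv, np.hypot(*(k-pv)[:2]))
hl,hr=wcast((75,192),.1205),wcast((177,213),.1205); print("handle",hl,hr,(hl+hr)/2,np.linalg.norm(hl-hr), np.degrees(np.arctan2(*(hl-hr)[:2])))
o=get_obs(); print(proj("scene",o["tool_pos"]), o["tool_pos"], proj("scene",np.array([.49,-.092,.163])))
m=np.load("mach.npz")
d=m["R"].T@(k-pv)[:2];print(np.arctan2(d[1],d[0])+np.pi)
E
```

```text
knob [ 0.50011185 -0.09326195  0.163     ] pivot [ 0.54918617 -0.08714513  0.134     ] 0.04945406138922168
handle [0.47358706 0.09346106 0.1205    ] [ 0.46371548 -0.01951033  0.1205    ] [0.46865127 0.03697536 0.1205    ] 0.11340186247481528 4.993893202812935
[[237.63998299 129.43465821]] [ 0.4905433  -0.09302495  0.20930495] [[238.98160473 145.98777555]]
0.23132826428791953
```

```bash
python3 -m handwheel '[[0.04,-0.001,0,0.02,0],[0.04,-0.001,0,0.04,0],[0.04,-0.001,0,0.055,0],[0.04,-0.001,0,0.065,0],[0.04,-0.001,0,0.071,0],[0.022,-0.001,0,0.071,0],[0.022,-0.001,0,0.071,0],[0.022,-0.001,0,0.071,0]]' 5; python3 - <<'E'
from h import *
m=np.load("mach.npz");R=m["R"]
pv=np.array([.549,-.0868]); o=get_obs()
print(o["tool_pos"],o["tool_rot"])
T=[]
for th in np.r_[.22,np.arange(.35,1.56,.13),1.54]:
    k=pv+R@(-.06*np.array([np.cos(th),np.sin(th)])); T.append((k[0],k[1],.138,-6.15+np.degrees(th)))
rel(T)
cv2.imwrite("pics/wrist2.png",read_camera("wrist"))
E
```

```text
time_s: 2.7
tool_pos: [0.4892, -0.0923, 0.1374]
tool_rot: [180.0, -0.1, 5.4]
force: [-0.7, 0.1, 0.8]
grip_width: 0.0249
[ 0.48924016 -0.09228405  0.13736027] [ 1.79966310e+02 -8.00592933e-02  5.37413712e+00]
0.0000,0.0013,-0.0006,-0.019
0.0007,0.0090,-0.0006,-0.149
0.0023,0.0167,-0.0006,-0.279
0.0050,0.0240,-0.0006,-0.409
0.0085,0.0309,-0.0006,-0.539
0.0129,0.0373,-0.0006,-0.669
0.0182,0.0431,-0.0006,-0.799
0.0241,0.0482,-0.0006,-0.929
0.0306,0.0524,-0.0006,-1.059
0.0376,0.0558,-0.0006,-1.189
0.0451,0.0582,-0.0006,-1.319
0.0462,0.0585,-0.0006,-1.339
```

View pics/wrist2.png

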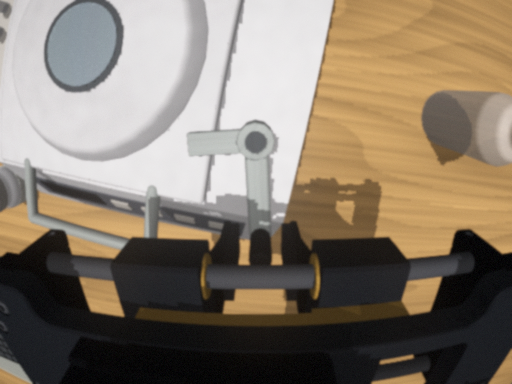

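The knob at (260,245) sits between the fingers. Now I'll swing it along the arc.

```bash
python3 -m handwheel '[[0.022,0,0.005,0,-0.08],[0.022,0.001,0.009,0,-0.149],[0.022,0.0015,0.013,0,-0.214],[0.022,0.0023,0.0167,0,-0.279],[0.022,0.0036,0.0204,0,-0.344],[0.022,0.005,0.024,0,-0.409],[0.022,0.0067,0.0275,0,-0.474],[0.022,0.0085,0.031,0,-0.54],[0.022,0.0107,0.0341,0,-0.6],[0.022,0.013,0.0373,0,-0.67],[0.022,0.0155,0.04,0,-0.735],[0.022,0.018,0.043,0,-0.8],[0.022,0.024,0.048,0,-0.93],[0.022,0.0306,0.0524,0,-1.06],[0.022,0.034,0.0541,0,-1.125],[0.022,0.0376,0.0558,0,-1.19],[0.022,0.0415,0.057,0,-1.255],[0.022,0.0451,0.058,0,-1.32],[0.022,0.0451,0.058,0,-1.32],[0.022,0.0451,0.058,0,-1.32]]'; python3 - <<'E'
from h import *
o=get_obs();print(o["force"],o["tool_pos"],o["tool_rot"])
cv2.imwrite("pics/wrist3.png",read_camera("wrist"))
E
```

```text
time_s: 4.75
tool_pos: [0.5391, -0.1458, 0.1368]
tool_rot: [180.0, 0.0, 80.9]
force: [-0.4, -0.2, -0.8]
grip_width: 0.0222
[-0.43336926 -0.17814135 -0.75197281] [ 0.53907871 -0.14580963  0.13679496] [1.79975047e+02 9.39388284e-03 8.09151056e+01]
```

View pics/wrist3.png

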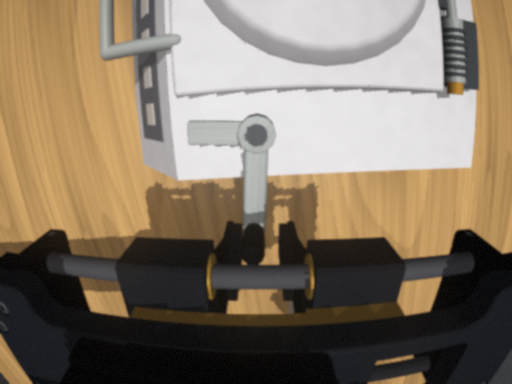

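The knob is at (253,242), resting against the trailing finger, and the tongue points to the machine's front, so the lever is at about 1.45. I'll push 2 mm more towards the stop, ease back, rise, and look.

```bash
python3 -m handwheel '[[0.022,0,0.001,0,0],[0.022,0,0.002,0,0],[0.022,0,0.002,0,0]]'; python3 -m handwheel '[[0.022,0,-0.004,0,0],[0.04,0,-0.004,0,0],[0.04,0,-0.004,-0.02,0],[0.04,0,-0.004,-0.05,0],[0.04,0,-0.004,-0.08,0],[0.04,0,-0.004,-0.08,0],[0.04,0,-0.004,-0.08,0]]'; python3 - <<'E'
from h import *
cv2.imwrite("pics/wrist4.png",read_camera("wrist"))
p=camera_params("wrist")
o=get_obs();print(o["force"],o["tool_pos"],o["tool_rot"])
E
```

```text
time_s: 5.1
tool_pos: [0.5405, -0.1462, 0.1365]
tool_rot: [-179.9, 0.0, 81.0]
force: [-1.6, -0.4, 0.8]
grip_width: 0.0224
time_s: 5.8
tool_pos: [0.5375, -0.1454, 0.2172]
tool_rot: [179.9, 0.0, 81.0]
force: [0.6, 1.3, -0.9]
grip_width: 0.04
[ 0.30560242 -1.14176875 -0.31660096] [ 0.53671825 -0.14534714  0.21610204] [-1.79983607e+02  9.53576497e-03  8.10057667e+01]
```

View pics/wrist4.png

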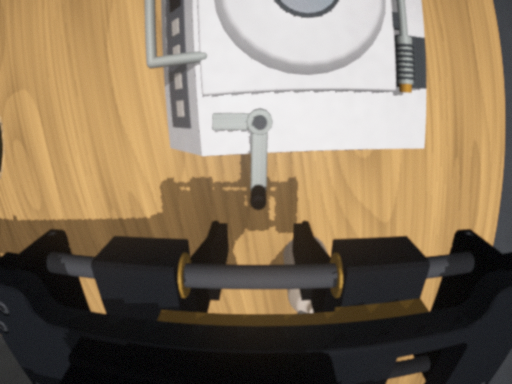

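The lever lies along the tool's x axis, with its pivot at (260,121) and knob at (259,195), so its angle is about 1.5, at the stop. Next I'll move above the bar handle.

```bash
python3 - <<'E'
from h import *
rel([(.4687,.0375,.216,83.85),(.4687,.0375,.165,83.85)])
E
```

```text
0.1700,-0.0958,0.0001,-0.050
0.1700,-0.0958,0.0511,-0.050
```

```bash
python3 -m handwheel '[[0.024,0.035,-0.02,0,-0.02],[0.024,0.07,-0.04,0,-0.05],[0.024,0.105,-0.06,0,-0.05],[0.024,0.14,-0.08,0,-0.05],[0.024,0.17,-0.096,0,-0.05],[0.024,0.17,-0.096,0.03,-0.05],[0.024,0.17,-0.096,0.051,-0.05],[0.024,0.17,-0.096,0.051,-0.05],[0.024,0.17,-0.096,0.051,-0.05]]'; python3 - <<'E'
from h import *
cv2.imwrite("pics/wrist5.png",read_camera("wrist"))
cv2.imwrite("pics/scene5.png",cv2.resize(read_camera("scene")[100:280,180:380],None,fx=3,fy=3))
o=get_obs();print(o["force"],o["tool_pos"],o["tool_rot"],o["grip_width"])
E
```

```text
time_s: 6.75
tool_pos: [0.4682, 0.0374, 0.165]
tool_rot: [-179.9, -0.0, 83.9]
force: [-0.8, 0.1, 0.4]
grip_width: 0.0241
[ 0.25723638  0.51479636 -0.38931838] [0.46934951 0.03738442 0.16627457] [ 1.79942675e+02 -1.97792484e-02  8.38397615e+01] 0.024056643648169174
```

View pics/wrist5.png

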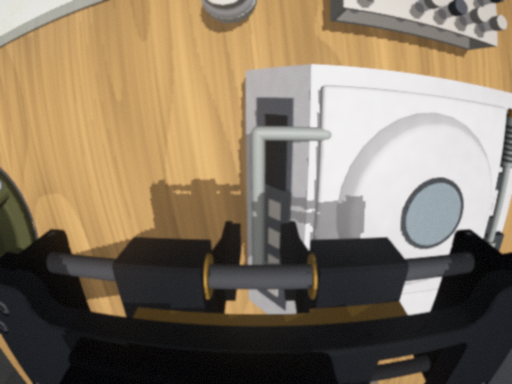

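View pics/scene5.png

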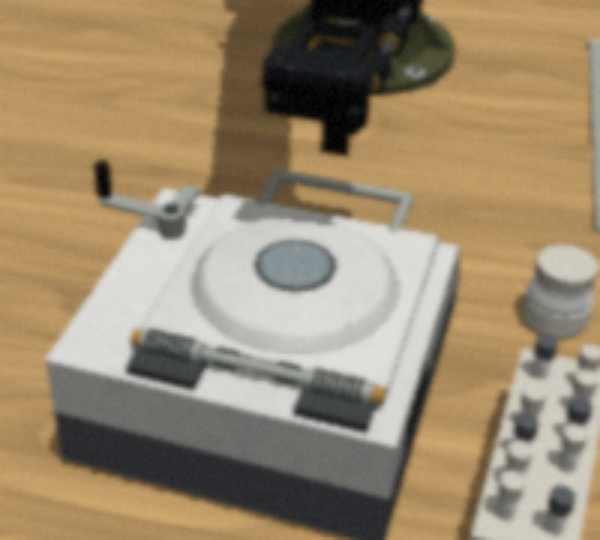

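The wrist view shows the bar running down column 259 between the fingertips (inner edges about 238 and 284). The scene view shows the lever fully outward. I'll check the bar's offset numerically.

```bash
python3 - <<'E'
from h import *
im=cv2.imread("pics/wrist5.png")
for r in (160,180,200,215): print(r,im[r,245:275].mean(1).astype(int).tolist())
o=get_obs();yw=np.radians(o["tool_rot"][2]);ty=np.array([np.sin(yw),-np.cos(yw)])
for uv in ((259,160),(259.,200)):
    b=wcast(uv,.1205); print(b,"offset tool y",ty@(b[:2]-o["tool_pos"][:2]))
E
```

```text
160 [110, 119, 126, 127, 126, 123, 126, 141, 157, 170, 176, 183, 188, 190, 187, 183, 175, 164, 144, 117, 79, 52, 44, 40, 43, 41, 45, 42, 41, 43]
180 [110, 117, 127, 129, 126, 127, 128, 137, 155, 168, 175, 181, 186, 189, 186, 181, 174, 161, 140, 108, 71, 48, 39, 41, 40, 40, 39, 39, 41, 41]
200 [100, 110, 122, 126, 128, 128, 124, 131, 145, 156, 163, 161, 146, 126, 114, 108, 105, 99, 92, 78, 68, 65, 69, 86, 104, 109, 109, 101, 95, 84]
215 [91, 102, 114, 125, 130, 126, 123, 127, 139, 152, 154, 142, 119, 112, 108, 108, 105, 99, 89, 77, 69, 62, 69, 84, 98, 110, 116, 119, 123, 121]
[0.47390468 0.07358981 0.1205    ] offset tool y 0.000643682874034586
[0.47060629 0.04347013 0.1205    ] offset tool y 0.0005964623615330648
```

```bash
python3 -m handwheel '[[0.024,0,0,0.015,0],[0.024,0,0,0.03,0],[0.024,0,0,0.042,0],[0.024,0,0,0.052,0],[0.024,0,0,0.057,0],[0.024,0,0,0.057,0],[0.024,0,0,0.057,0]]' 8; python3 - <<'E'
from h import *
cv2.imwrite("pics/wrist6.png",read_camera("wrist"))
cv2.imwrite("pics/scene6.png",cv2.resize(read_camera("scene")[100:280,180:380],None,fx=3,fy=3))
o=get_obs();print(o["force"],o["tool_pos"],o["tool_rot"],o["grip_width"])
E
```

```text
time_s: 7.55
tool_pos: [0.4691, 0.0376, 0.1089]
tool_rot: [180.0, -0.0, 83.9]
force: [-0.4, 0.3, 0.3]
grip_width: 0.0243
[ 0.64158392 -0.29668877 -0.06147248] [0.46922184 0.03755094 0.10909152] [1.79939397e+02 2.10105119e-03 8.38705527e+01] 0.02382206354156422
```

View pics/wrist6.png

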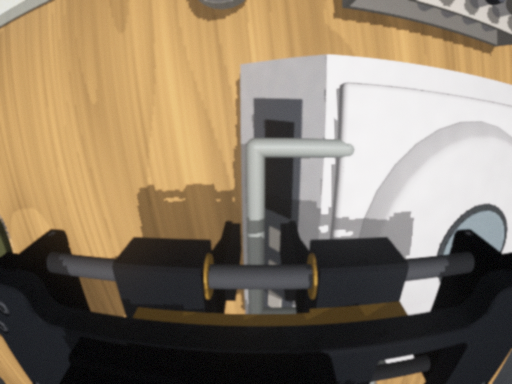

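View pics/scene6.png

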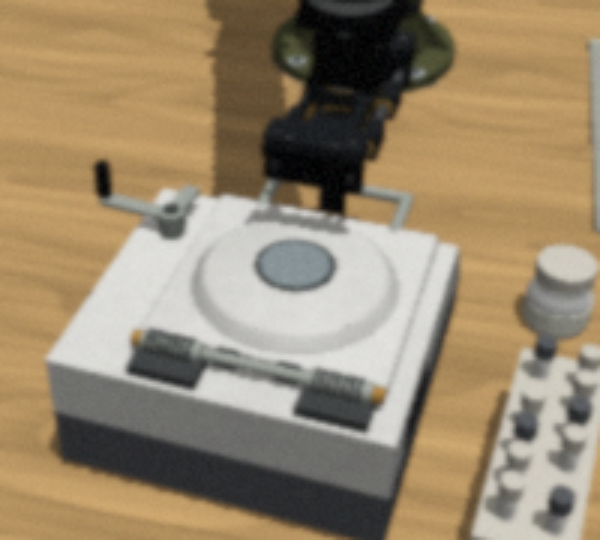

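The bar at column 255 is between the fingers, with the rear finger inside the handle gap and no contact force. Closing now.

```bash
python3 -m handwheel '[[0.014,-0.001,-0.0,0,0],[0.008,0,-0.001,0,0],[0.008,0,-0.001,0,0],[0.008,0,-0.001,0,0],[0.004,0,-0.001,0,0],[0.004,0,-0.001,0,0]]' 8; python3 - <<'E'
from h import *
cv2.imwrite("pics/wrist7.png",read_camera("wrist"))
o=get_obs();print(o["force"],o["tool_pos"],o["tool_rot"],o["grip_width"])
E
```

```text
time_s: 8.25
tool_pos: [0.4665, 0.0378, 0.1083]
tool_rot: [-179.9, 0.0, 83.9]
force: [-5.3, 0.8, 4.0]
grip_width: 0.0093
[-5.47250632  0.19859798  3.87652206] [0.4665099  0.03783101 0.10831156] [-1.79847759e+02  2.48436630e-02  8.38832928e+01] 0.009521291956841283
```

View pics/wrist7.png

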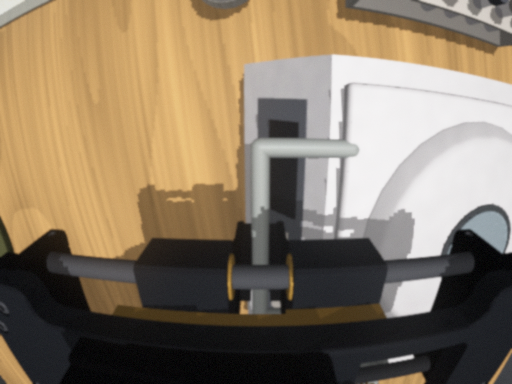

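The grip is on at 9.4 mm opening on the 10 mm bar. A 5 N residual force shows that the bar sits about 1.5 mm closer to the robot than commanded. I'll work out the arc and fold in that correction.

```bash
python3 - <<'E'
import numpy as np
f=lambda t:np.array([.228*(1-np.cos(t))-.003*np.sin(t),-(.228*np.sin(t)+.003*(1-np.cos(t)))])
for s in np.arange(0,.86,.02): print("%.2f  %.4f %.4f"%(s,*f(s)))
E
```

```text
0.00  0.0000 -0.0000
0.02  -0.0000 -0.0046
0.04  0.0001 -0.0091
0.06  0.0002 -0.0137
0.08  0.0005 -0.0182
0.10  0.0008 -0.0228
0.12  0.0013 -0.0273
0.14  0.0018 -0.0318
0.16  0.0024 -0.0364
0.18  0.0031 -0.0409
0.20  0.0039 -0.0454
0.22  0.0048 -0.0498
0.24  0.0058 -0.0543
0.26  0.0069 -0.0587
0.28  0.0081 -0.0631
0.30  0.0093 -0.0675
0.32  0.0106 -0.0719
0.34  0.0121 -0.0762
0.36  0.0136 -0.0805
0.38  0.0152 -0.0848
0.40  0.0168 -0.0890
0.42  0.0186 -0.0932
0.44  0.0204 -0.0974
0.46  0.0224 -0.1015
0.48  0.0244 -0.1056
0.50  0.0265 -0.1097
0.52  0.0286 -0.1137
0.54  0.0309 -0.1176
0.56  0.0332 -0.1216
0.58  0.0356 -0.1254
0.60  0.0381 -0.1293
0.62  0.0407 -0.1330
0.64  0.0433 -0.1368
0.66  0.0460 -0.1404
0.68  0.0488 -0.1440
0.70  0.0517 -0.1476
0.72  0.0546 -0.1511
0.74  0.0576 -0.1545
0.76  0.0607 -0.1579
0.78  0.0638 -0.1612
0.80  0.0670 -0.1645
0.82  0.0703 -0.1677
0.84  0.0736 -0.1708
```

```bash
python3 -m handwheel '[[0.004,0,-0.001,-0.001,0],[0.004,0,-0.0015,-0.003,0],[0.004,0,-0.0015,-0.0055,0],[0.004,0,-0.0015,-0.01,0],[0.004,0,-0.0013,-0.0147,0],[0.004,0,-0.001,-0.0192,0],[0.004,0,-0.0007,-0.0238,0],[0.004,0,-0.0007,-0.0238,0],[0.004,0,-0.0007,-0.0238,0]]'; python3 - <<'E'
from h import *
cv2.imwrite("pics/scene8.png",cv2.resize(read_camera("scene")[100:280,180:380],None,fx=3,fy=3))
o=get_obs();print(o["force"],o["wrist_torque"],o["tool_pos"],o["tool_rot"],o["grip_width"])
E
```

```text
time_s: 9.2
tool_pos: [0.4674, 0.0377, 0.1325]
tool_rot: [179.9, -0.0, 83.9]
force: [0.3, 1.0, -0.9]
grip_width: 0.0096
[ 1.20143071  1.00191614 -0.74217362] [ 0.19904271 -0.2222191   0.00047664] [0.46737558 0.0377021  0.13240976] [ 1.79950064e+02 -2.18341546e-03  8.38692932e+01] 0.009751102010358729
```

View pics/scene8.png

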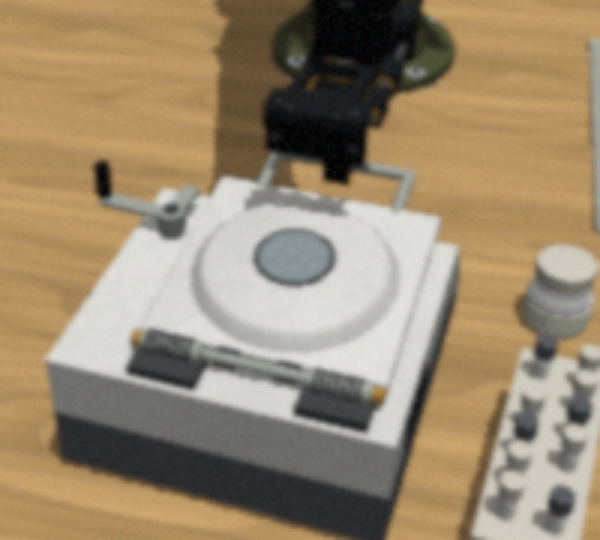

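The lid follows at about 0.1 rad and the forces are near 1 N. Continuing the arc at 0.2 rad/s.

```bash
python3 -m handwheel '[[0.004,0,0.0005,-0.0045,0],[0.004,0,0.001,-0.009,0],[0.004,0,0.0016,-0.0136,0],[0.004,0,0.0023,-0.0181,0],[0.004,0,0.0031,-0.0226,0],[0.004,0,0.004,-0.027,0],[0.004,0,0.005,-0.0315,0],[0.004,0,0.0061,-0.0359,0],[0.004,0,0.0073,-0.0403,0],[0.004,0,0.0085,-0.0447,0],[0.004,0,0.0098,-0.0491,0],[0.004,0,0.0113,-0.0534,0],[0.004,0,0.0128,-0.0577,0],[0.004,0,0.0144,-0.062,0],[0.004,0,0.016,-0.0662,0],[0.004,0,0.0178,-0.0704,0],[0.004,0,0.0196,-0.0746,0],[0.004,0,0.0216,-0.0787,0],[0.004,0,0.0236,-0.0828,0],[0.004,0,0.0257,-0.0869,0]]'; python3 - <<'E'
from h import *
cv2.imwrite("pics/scene9.png",cv2.resize(read_camera("scene")[100:280,180:380],None,fx=3,fy=3))
cv2.imwrite("pics/wrist9.png",read_camera("wrist"))
o=get_obs();print(o["force"],o["wrist_torque"],o["tool_pos"],o["tool_rot"],o["grip_width"])
E
```

```text
time_s: 11.25
tool_pos: [0.494, 0.0348, 0.2195]
tool_rot: [179.8, -0.0, 83.9]
force: [8.3, 0.6, -5.7]
grip_width: 0.0095
[ 7.72379256  0.24583308 -4.84267947] [ 0.0772162  -1.7382087  -0.06566162] [0.49419606 0.03476506 0.21984012] [ 1.79812838e+02 -3.25931542e-02  8.38549104e+01] 0.00928979327060877
```

View pics/scene9.png

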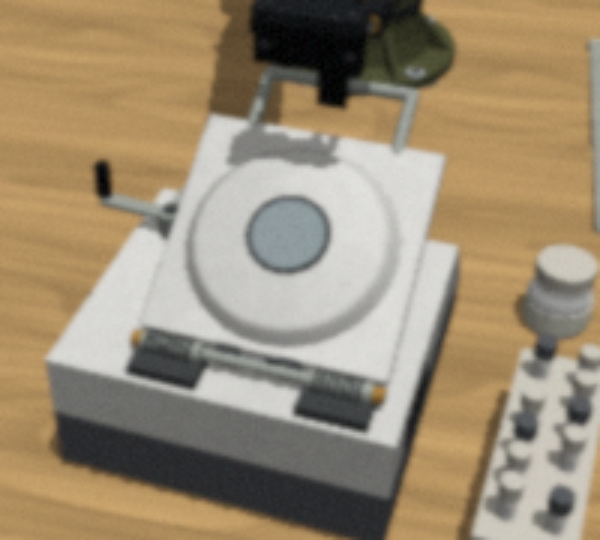

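View pics/wrist9.png

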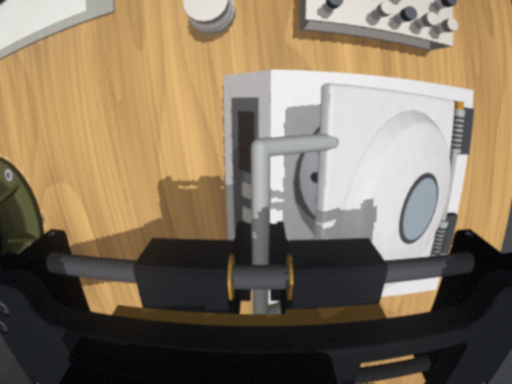

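The lid is smoothly up at about 0.5 rad. The 10 N force is purely radial, pulling towards the hinge, so my arc runs about 2 mm too far out. I'll fold in the correction.

```bash
python3 -m handwheel '[[0.004,0,0.0025,-0.0037,0],[0.004,0,0.0053,-0.0073,0],[0.004,0,0.0081,-0.011,0],[0.004,0,0.011,-0.0146,0],[0.004,0,0.0138,-0.0184,0],[0.004,0,0.0164,-0.0221,0],[0.004,0,0.019,-0.0259,0],[0.004,0,0.0217,-0.0295,0],[0.004,0,0.0217,-0.0295,0],[0.004,0,0.0217,-0.0295,0]]'; python3 - <<'E'
from h import *
o=get_obs();print(o["force"],o["wrist_torque"],o["tool_pos"],o["tool_rot"],o["grip_width"])
cv2.imwrite("pics/wrist10.png",read_camera("wrist"))
E
```

```text
time_s: 12.35
tool_pos: [0.5131, 0.0327, 0.2493]
tool_rot: [-179.8, 0.0, 83.9]
force: [-5.4, 0.6, 4.4]
grip_width: 0.0094
[-5.43245528  0.64069359  4.35859485] [0.09876336 1.23127275 0.02146158] [0.51308443 0.03267179 0.24925091] [-1.79848336e+02  4.87011504e-02  8.38801045e+01] 0.009392295561197406
```

Now −7 N radial, so I over-corrected; half the correction is right. The angle from measured TCP is 0.664. Now past balance to 0.80.

```bash
python3 -m handwheel '[[0.004,0,0.0008,-0.002,0],[0.004,0,0.0022,-0.004,0],[0.004,0,0.005,-0.0077,0],[0.004,0,0.0078,-0.0112,0],[0.004,0,0.0108,-0.0146,0],[0.004,0,0.0139,-0.018,0],[0.004,0,0.017,-0.0213,0],[0.004,0,0.0202,-0.0246,0],[0.004,0,0.0202,-0.0246,0],[0.004,0,0.0202,-0.0246,0],[0.004,0,0.0202,-0.0246,0],[0.004,0,0.0202,-0.0246,0]]'; python3 - <<'E'
from h import *
o=get_obs();print(o["force"],o["wrist_torque"],o["tool_pos"],o["tool_rot"],o["grip_width"])
cv2.imwrite("pics/scene11.png",cv2.resize(read_camera("scene")[60:280,180:380],None,fx=2.7,fy=2.7))
cv2.imwrite("pics/wrist11.png",read_camera("wrist"))
E
```

```text
time_s: 13.6
tool_pos: [0.5346, 0.0304, 0.2739]
tool_rot: [180.0, 0.0, 83.9]
force: [-5.0, 0.7, 3.9]
grip_width: 0.0093
[-4.98550369  0.70522123  3.88376559] [0.09591304 0.97126044 0.07639043] [0.53461849 0.03039384 0.27391403] [1.79963763e+02 7.15500695e-03 8.38624824e+01] 0.009284197543479755
```

View pics/scene11.png

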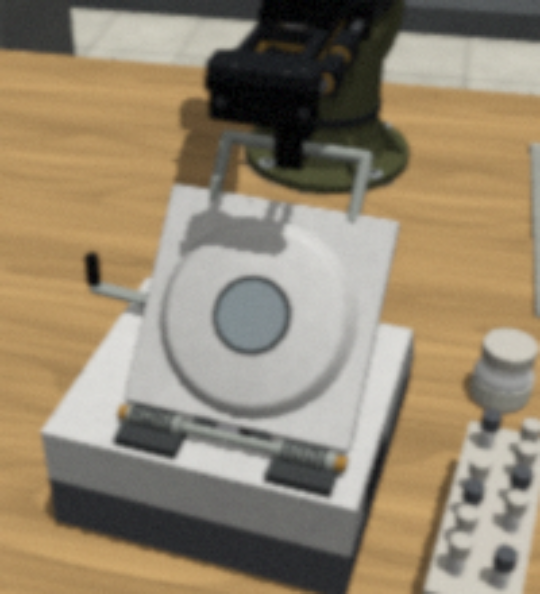

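View pics/wrist11.png

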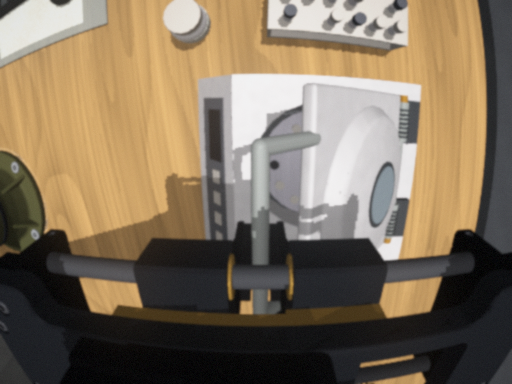

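```bash
python3 - <<'E'
from h import *
m=np.load("mach.npz");R=m["R"]
h0=np.array([.4665,.0378])-R@np.array([-.228,0]) 
for th in (.75,.81,.87):
    for y in (-.05,.05):
        xy=h0+R@np.array([-.228*np.cos(th)-.003*np.sin(th), y]); z=.1235+.228*np.sin(th)-.003*np.cos(th)
        print(th,y,proj("scene",np.r_[xy,z]))
print(263.7,110.7,317,117.4)
E
```

```text
0.75 -0.05 [[266.02443335 112.28975634]]
0.75 0.05 [[311.78501425 119.23174095]]
0.81 -0.05 [[264.62745395 110.06375684]]
0.81 0.05 [[311.14604685 117.04814293]]
0.87 -0.05 [[263.09435228 108.14000036]]
0.87 0.05 [[310.39626657 115.17985482]]
263.7 110.7 317 117.4
```

The lid is held at about 0.81, past balance. This agrees with the scene picture, where the bar at rows 110.7 and 117.4 matches a predicted angle of 0.80. Now I'll ease it down to 0.63, 4° below balance.

```bash
python3 -m handwheel '[[0.004,0,-0.0018,0.0014,0],[0.004,0,-0.0036,0.003,0],[0.004,0,-0.0052,0.0045,0],[0.004,0,-0.0068,0.0061,0],[0.004,0,-0.0084,0.0078,0],[0.004,0,-0.01,0.0094,0],[0.004,0,-0.0115,0.0111,0],[0.004,0,-0.013,0.0128,0],[0.004,0,-0.0145,0.0145,0],[0.004,0,-0.016,0.0163,0],[0.004,0,-0.0175,0.018,0],[0.004,0,-0.0189,0.0198,0],[0.004,0,-0.0203,0.0216,0],[0.004,0,-0.0217,0.0234,0],[0.004,0,-0.0231,0.0253,0],[0.004,0,-0.0245,0.0271,0],[0.004,0,-0.0257,0.0287,0],[0.004,0,-0.0267,0.0302,0],[0.004,0,-0.0267,0.0302,0],[0.004,0,-0.0267,0.0302,0]]'; python3 - <<'E'
from h import *
o=get_obs();print(o["force"],o["wrist_torque"],o["tool_pos"],o["tool_rot"],o["grip_width"])
from scipy.optimize import brentq
print(brentq(lambda t:.228*np.sin(t)+.003*(1-np.cos(t))-(o["tool_pos"][2]-.1083),0,1.2),brentq(lambda t:.228*(1-np.cos(t))-.003*np.sin(t)-(o["tool_pos"][0]-.4665)/.9943,.1,1.2))
E
```

```text
time_s: 15.7
tool_pos: [0.5078, 0.0333, 0.2431]
tool_rot: [180.0, 0.0, 83.9]
force: [6.0, -0.3, -3.4]
grip_width: 0.0096
[ 5.96222966 -0.30297566 -3.35350468] [-0.14192323 -1.19339877 -0.0544896 ] [0.50781547 0.03328945 0.24311025] [1.79983012e+02 3.87299105e-03 8.38661250e+01] 0.009624283279565514
0.6295125990191931 0.6265802460468956
```

Held at about 0.628. I'll relax the leftover radial preload, hold, and check stability with pictures.

```bash
python3 -m handwheel '[[0.004,0,0.0002,0.0001,0],[0.004,0,0.0004,0.0002,0],[0.004,0,0.0004,0.0002,0],[0.004,0,0.0004,0.0002,0],[0.004,0,0.0004,0.0002,0]]'; python3 - <<'E'
from h import *
import numpy as np
for i in range(3):
    cv2.imwrite("pics/scene1%d.png"%(2+i),cv2.resize(read_camera("scene")[60:280,180:380],None,fx=2.7,fy=2.7))
    o=get_obs();print(o["force"],o["tool_pos"],o["grip_width"])
cv2.imwrite("pics/wrist12.png",read_camera("wrist"))
im=read_camera("top");cv2.imwrite("pics/top12.png",im)
m=np.load("mach.npz");R=m["R"]
h0=np.array([.4665,.0378])-R@np.array([-.228,0]) 
for th in (.57,.63,.69):
    for y in (-.05,.05):
        xy=h0+R@np.array([-.228*np.cos(th)-.003*np.sin(th), y]); z=.1235+.228*np.sin(th)-.003*np.cos(th)
        print(th,y,(proj("scene",np.r_[xy,z])[0]-[180,60])*2.7)
E
```

```text
time_s: 16.2
tool_pos: [0.5077, 0.0333, 0.243]
tool_rot: [-180.0, 0.0, 83.9]
force: [1.6, -0.1, -1.3]
grip_width: 0.0094
[ 0.8784749  -0.20149338 -0.93486362] [0.50773324 0.0333159  0.24293681] 0.010059750977025689
[ 1.61901814 -0.8682357  -0.84992217] [0.50775285 0.0333202  0.24294836] 0.009425910848386105
[ 2.06008708 -0.38644215 -0.69182275] [0.50775275 0.03329554 0.24293918] 0.009524078464593478
0.57 -0.05 [241.44052058 163.52375326]
0.57 0.05 [359.29875872 182.10901266]
0.63 -0.05 [238.73180202 155.41411926]
0.63 0.05 [358.41160649 174.02355891]
0.69 -0.05 [235.67620699 147.948775  ]
0.69 0.05 [357.25527792 166.61016647]
```

View pics/scene14.png

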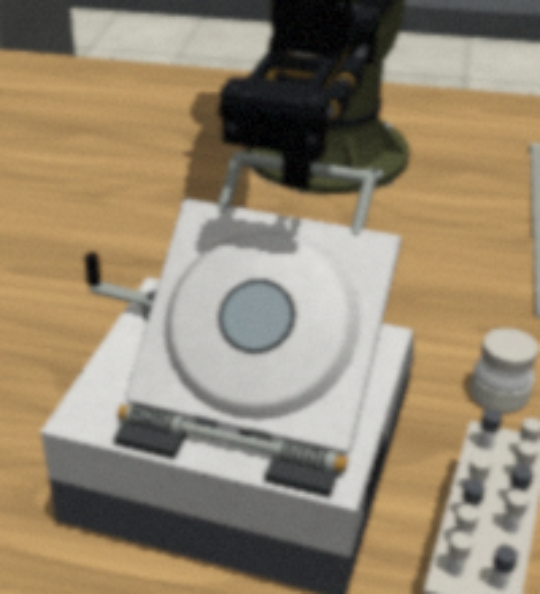

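View pics/wrist12.png

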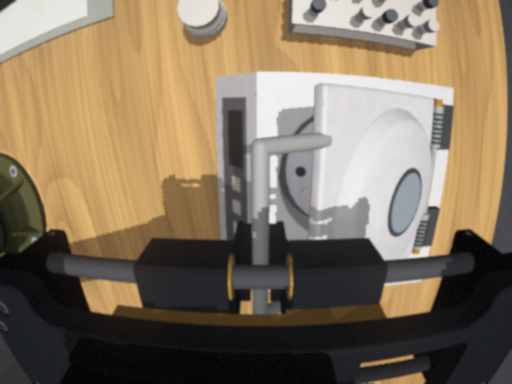

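View pics/top12.png

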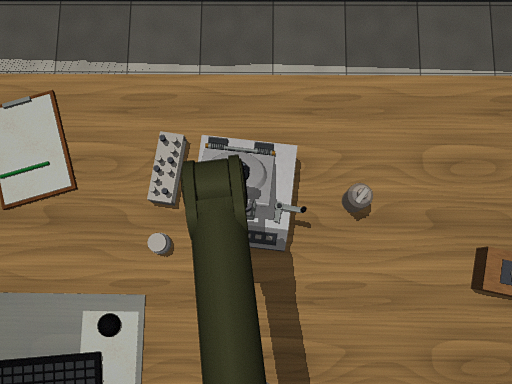

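The scene view puts the bar at (238,158) to (375,177), where 0.63 rad predicts rows 155 to 177. The pose is steady, and the rack, jar (158,243) and bottle (360,197) are at their starting pixels. The lever points outward at (303,209). Handing in.

```bash
python3 -c "
from cell import *
print(sign_off()); o=get_obs(); print(o['time_s'],o['tool_pos'],o['grip_width'])"
```

```text
the job is handed in; nothing more can be done
None
the job is handed in; nothing more can be done
```

The lid is held still in the fingers at about 0.63 rad, roughly 4° below its balance point, and I handed the job in like that at about 16.5 s.

- **Lever:** I swung it outward to about 1.5 rad, at or very near its stop and well clear of the lid. The wrist and scene pictures both show it there.
- **Lid:** I gripped the bar handle with 8 N and raised the lid at about 0.2 rad/s to about 0.81 rad, past balance and well short of the 1.2 stop. I paused there, then eased it down to 0.63.
- **Last checks:** The angle from the tool position came out at 0.627 to 0.630. The bar in the scene picture lies within about a pixel of where 0.63 predicts. The tool stayed put to within 0.1 mm over the last readings, with about 2 N on it and the fingers closed on the bar at about 9.5 mm. The rack, bottle and jar are at their starting pixels.
- **Disagreements:** My first arc was about 1 mm off the true circle, which pushed or pulled up to about 10 N along the lid towards or away from the hinge during the lift. I corrected this on the way, and the lid moved smoothly throughout. The top and scene cameras also disagreed by about 4 mm sideways, which did not affect the grip.

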